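# Clamp a slide carrier in the sprung-arm holder

### The arm

A 6-joint arm with a two-finger parallel gripper is mounted at the origin on a cart in front of the work surface, level with it; the furniture and walls round the work are solid. World frame = base frame: x ahead of the robot, y to its left, z up, the work surface at z = 0. Lengths are in m, angles in rad, forces in N, time in s.
With the tool pointing down it reaches from about 0.325 to 0.9 m from the base axis. Payload 6.1 kg.
Tool frame: the origin (TCP) lies midway between the tips of the shut fingers; the grasp point (between the pads) lies 19 mm behind it; z points along the fingers, y is the line along which they close (so a half turn about z gives the same grasp; the last joint's range is limited). The gripper opens to 87 mm and grips with 3 to 60 N. Pads are 19 mm wide; open, the fingers measure 117 mm over their backs; the gripper's body (75 mm by 190 mm) begins 51 mm behind the grasp point.
Start: joints at [1.222, 0.22, 1.526, -0, 1.395, -0.126], TCP at [0.138, 0.61, 0.223] pointing down, gripper open.
Joint ranges: [-2.98, 2.98], [-0.91, 2.08], [0.09, 2.57], [-1.24, 4.39], [0.2, 2.65], [-2.68, 2.68]. Speed limits (rad/s): [2.57, 2.57, 3.01, 3.14, 3.14, 3.14].

### API

Orientations are given as a unit quaternion [w, x, y, z].
In Python, from cell import robot gives the robot as it stands.
- The arm moves only by the shell command python3 -m creep 'ROWS'. ROWS is JSON, a list of rows, each a list of 3 entries, a list of its own where there are three numbers: the shift along the tool's x, y, z in cm, then the turn, a rotation vector about the tool's x, y, z in rad, then the gripper's target within -1 to 1 (fully open at 1, half-way at 0, shut at -1). In form: [[[tx, ty, tz], [rx, ry, rz], hand], ...]. A call has 1 to 12 rows; each row shifts and turns the commanded pose from where the row before left it, along the tool's axes as they then stand; what a row does not reach is not made up. A row lasts 1/10 s, in which the tool goes at most 50 mm and 8.59 degrees, less where a joint would pass 70% of its speed; a pose out of reach is approached as far as the arm can. A call is refused whole if a number of a shift passes 5 or a number of a turn 0.15, either way. A call with a gripper value outside its range is refused whole. The fingers move at their own pace and stop on an object; the grip force is fixed at half the most. Time passes only in rows, so rows that do not move let the fingers close. It gives the time, the measured TCP pose, the force, the opening and the grip force at its end, in the units of the state.
- robot.read_state(): the state, without advancing time (a new reading comes with each control period).
- robot.get_image(name): name is "scene" or "top"; returns a dict with "img" (384x512x3 uint8, red, green, blue), "K" (3x3 intrinsics, pixels), "eye" and "attitude" of the camera in the world. Camera axes: x right, y down, z forward; pixel columns grow to the right and rows downward; lengths in m; the calibration is good to about 2 mm. A picture is of the moment at which its call begins. There is no depth.
- robot.hand_in(): hands the job in; it is judged then, once.
The state is a dict: "time_s": time; "joints": joint angles; "qvel": joint speeds; "joint_efforts": joint torques, N m; "tcp_pos": TCP position; "ee_rot": TCP orientation; "wrist_force": force on the tool from outside, world axes, zero at the start; "wrist_torque": the same for the moment, N m; "gripper_width": finger opening in m; "grasp_force": force on a finger pad.
Only numpy, scipy, OpenCV 4.12 (cv2) and the standard library are available. Lean on these libraries where they do the work, as an engineer would, in place of code of your own. Each camera call takes 0.05 s, during which the arm holds its last target. There are 200 camera calls.

### The job

Clamp the slide carrier in its holder: swing the holder's curved arm back by its red knob until it stays open by itself, then lay the carrier gently flat on the bed with the white slide towards the blue fixed edge, and press it home until the slide meets the edge: firmly but gently by feel (about 10 N between slide and edge, never more than 20 N, for a good half second). Let go of the carrier, then swing the arm back until it springs shut on the carrier and holds the slide flush against the blue edge. Leave the things around undisturbed.

Things in the scene. Friction and masses are not known exactly. Their poses are not given: they have to be found in the camera images.
- holder: Fixed light-grey metal holder. Origin: underside of its block, on the worktop, on the middle line of the cheeks, 20 mm from the blue face. x runs along the blue edge, y points to the blue edge, z up. Block: x from -54 to 54, y from -64 to 30 mm; flat bed at z = 10 mm. Two end cheeks keep the carrier in place lengthways: inner faces at x = -45 and 45 mm, y from -12 to 20, tops at z = 20 mm.
- fixed_edge: Blue fixed edge: rigid bar 102 x 8 mm, 10 mm above the bed (top at z = 20 mm of the holder). Origin: middle of its underside, at x = 0, y = 24, z = 10 mm of the holder, same axes; the face that the slide is pressed to is 4 mm to the -y side (y = 20 mm of the holder). A carrier that is pressed down on the bed drags as it slides (friction about 0.5 to 1 times the downward force), so relieve that first.
- clip_arm (a joint): Swing of the curved steel arm, rad. 0: closed stop; grows as the arm swings away from the blue edge (clockwise from above); 1.3: open stop. The spring is over-centre: below 0.65 it drives the arm shut, above 0.65 open, and keeps it there. The knob takes up to 4 N at the ends, none at 0.65, plus some damping. Shut on a carrier that is home it reads 0.14 to 0.42.
- clip_knob (a point): Middle (32 mm above the worktop) of the red knob on the arm's free end: a round post, 12 mm across, from 12 to 44 mm above the worktop, 70.3 mm from the pivot axis. Joint 0: x = 30, y = -44 mm of the holder; joint 1.3: x = -16, y = -116 mm. A pinched knob can turn between the fingers as the arm swings.
- clip_pivot (a point): Point on the arm's upright pivot axis, at the height of the knob point; x = -40, y = -50 mm of the holder. Its hub, 16 mm across and 13 mm high above the bed, bounds the bed on the arm's side: set the carrier down with its centre between y = -20 and -12 mm of the holder. The spring strut stands on an ear beside it, away from the bed.
- vials: Bystander: blue vial rack, 42 x 98 x 36 mm, origin at its underside.
- notes: Bystander: orange sticky-note pad, 50 x 66 x 9 mm.
- pen: Bystander: marker pen with a blue cap, 12 x 126 x 11 mm, lying on the worktop.
- clock: Bystander: bench timer, 66 x 66 x 19 mm.
- tape: Bystander: green tape roll, 64 mm across, 18 mm high.
- fittings: Bystander: small jar with a black cap, 42 mm across, 57 mm high.
- plate_centre (a point): Centre, 16 mm above the underside, of the loose steel slide carrier, 80 (x) x 40 (y) x 8 mm, about 0.2 kg, with a black grip bar upright on its middle: 32 mm along x, 10 mm wide, from 8 to 32 mm above the underside; pinch it across the 10 mm. The white slide projects from its +y side. Starts flat on the worktop. Home: x = 0 (within 5 mm), z = 26 mm of the holder.
- plate: The same carrier; origin at the centre of its underside. The white slide, 70 mm long and 5 mm thick, sits tight in it and sticks out of the +y side by 0.5 to 10.5 mm: this differs each time and is not measured. Home, with the slide against the edge, the carrier's centre is thus at y = -0.5 to -10.5 mm of the holder; the contact must be felt.
Things that resemble listed ones, but are neither listed nor needed, are in the scene too. Of the things that look like the plate, the largest one is meant.

How it is judged:
On the way, in this order (a step that is already met when the one before it is completed fails the run):
1. the arm stands open by itself, untouched by the robot (value of joint clip_arm above 1.2 rad and contact force between the fingers and holder below 0.05 N), for 0.2 s.
2. with the arm open, the carrier lies on the bed between the cheeks and its slide is pressed against the blue edge with 6 to 14 N for 0.4 s (value of joint clip_arm above 1 rad and contact force between plate and fixed_edge between 6 and 14 N and z of plate_centre in the frame of holder below 0.029 m and x of plate_centre in the frame of holder between -0.007 and 0.007 m and angle between the x axis of plate_centre and the x axis of holder, either way round below 0.06 rad), for 0.4 s.
3. the robot has let go of the carrier while the arm is still open (value of joint clip_arm above 1 rad and contact force between the fingers and plate below 0.05 N), for 0.1 s.
At the end, for the whole second after the job is handed in: The arm has sprung shut on the carrier (joint between 0.08 and 0.5) and keeps the slide in contact with the blue edge (at least 0.5 N); the carrier lies flat on the bed between the cheeks, along the edge within 0.04 rad, at rest (value of joint clip_arm between 0.08 and 0.5 rad and contact force between plate and fixed_edge above 0.5 N and x of plate_centre in the frame of holder between -0.007 and 0.007 m and z of plate_centre in the frame of holder between 0.023 and 0.028 m and angle between the x axis of plate_centre and the x axis of holder, either way round below 0.04 rad and linear speed of plate below 0.01 m/s); the robot touches nothing.
It fails at once if the carrier was banged onto the holder with more than 60 N (contact force between plate and holder above 60 N).
It fails at once if the carrier was pressed against the blue edge with more than 20 N (contact force between plate and fixed_edge above 20 N).
It fails at once if a bystander was moved more than 20 mm (distance of any of vials, notes, pen, clock, tape, fittings from where it was at the start of the episode above 0.02 m).
It also fails if it takes over 72 s, if anything falls off the work surface, if the arm or the gripper's body presses on something with over 40 N, if the wrist force passes 120 N, or if a joint passes its speed limit or range.

## Working session

There is one attempt and no reset: what is moved stays moved. The work goes in short steps, Python scripts to look and compute and a shell command to move; the robot and the scene stay as the last step left them, time stands still between calls to the robot, and variables do not carry over. Pictures are saved under pics/ and viewed, at most 10 in all, crops included, and the job is handed in when it is done.

```bash
mkdir -p pics; ls
python3 - <<'E'
from cell import robot
import cv2,numpy as np
for n in("scene","top"):
    d=robot.get_image(n); cv2.imwrite(f"pics/{n}0.png",d["img"][:,:,::-1])
    print(n,np.round(d["K"],1).tolist(),d["eye"],d["attitude"])
print(robot.read_state())
E
```

```text
pics
scene [[490.4, 0.0, 258.3], [0.0, 490.4, 186.8], [0.0, 0.0, 1.0]] [-0.70864123 -1.16169945  1.36522098] [-0.412462    0.82704018 -0.34093273  0.17217581]
top [[437.6, 0.0, 255.4], [0.0, 437.6, 188.3], [0.0, 0.0, 1.0]] [0.30590638 0.02739998 1.57884277] [ 0.05133478 -0.69912601  0.71186581 -0.0428327 ]
{'time_s': 0.1, 'joints': array([ 1.22186424e+00,  2.21147479e-01,  1.52748993e+00,  3.03399716e-05,
        1.39467568e+00, -1.26105336e-01]), 'qvel': array([-0.00117668, -0.00062092, -0.00284327,  0.00053907, -0.00095162,
       -0.00064046]), 'joint_efforts': array([ 9.84020917e-04, -4.95949352e+01, -3.88520658e+01,  7.02020153e-02,
        5.14892628e-02, -5.98135625e-05]), 'tcp_pos': array([0.13792592, 0.60903158, 0.22155008]), 'ee_rot': array([-2.16916121e-04,  1.11185636e-01,  9.93799283e-01, -8.32554262e-04]), 'wrist_force': array([-0.85676685, -0.68883809, -0.59119999]), 'wrist_torque': array([ 0.00854031,  0.01049334, -0.00300486]), 'grasp_force': 0.0, 'gripper_width': 0.08708877267038626}
```

View pics/scene0.png

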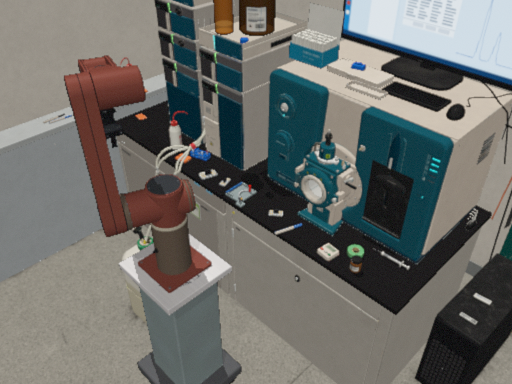

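View pics/top0.png

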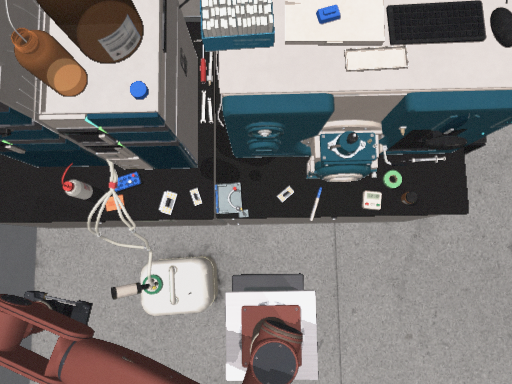

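Candidates for the carrier in the top image are the white/dark frames at (168,203), (196,197) and (286,193). The one at (168,203) looks largest. The holder is at about (230,198). I'll check this in a close crop.

```bash
cat > h.py <<'E'
from cell import robot
import cv2,numpy as np
from scipy.spatial.transform import Rotation as R
def cam(n):
    d=robot.get_image(n); q=d["attitude"]; d["R"]=R.from_quat([q[1],q[2],q[3],q[0]]).as_matrix(); return d
def ray(d,px,z):
    v=d["R"]@np.linalg.inv(d["K"])@np.array([px[0],px[1],1.]); e=np.array(d["eye"]); return e+v*(z-e[2])/v[2]
def proj(d,p):
    c=d["K"]@(d["R"].T@(np.array(p)-d["eye"])); return c[:2]/c[2]
def crop(d,x0,y0,x1,y1,k,f):
    cv2.imwrite(f,cv2.resize(d["img"][y0:y1,x0:x1,::-1],None,fx=k,fy=k,interpolation=cv2.INTER_CUBIC))
E
python3 - <<'E'
from h import *
t=cam("top"); s=cam("scene")
a=cv2.resize(t["img"][165:225,145:305],None,fx=5,fy=5,interpolation=cv2.INTER_CUBIC)
b=cv2.resize(s["img"][155:215,180:340],None,fx=5,fy=5,interpolation=cv2.INTER_CUBIC)
cv2.imwrite("pics/c1.png",np.vstack([a,b])[:,:,::-1])
for p in [(168,203),(196,197),(286,193),(230,198),(215,185),(243,214)]: print(p,ray(t,p,0.01).round(3))
for p in[(.5,.2,0),(.5,.3,0),(.6,.2,0)]: print(p,proj(t,p),proj(s,p))
E
```

```text
(168, 203) [0.469 0.361 0.01 ]
(196, 197) [0.489 0.26  0.01 ]
(286, 193) [ 0.497 -0.066  0.01 ]
(230, 198) [0.483 0.137 0.01 ]
(215, 185) [0.531 0.191 0.01 ]
(243, 214) [0.424 0.09  0.01 ]
(0.5, 0.2, 0) [212.75218996 193.9291696 ] [234.5338406  186.73844261]
(0.5, 0.3, 0) [185.32447673 194.44100684] [220.24846138 177.74385018]
(0.6, 0.2, 0) [212.63699958 166.87453601] [250.01999519 177.85759984]
```

View pics/c1.png

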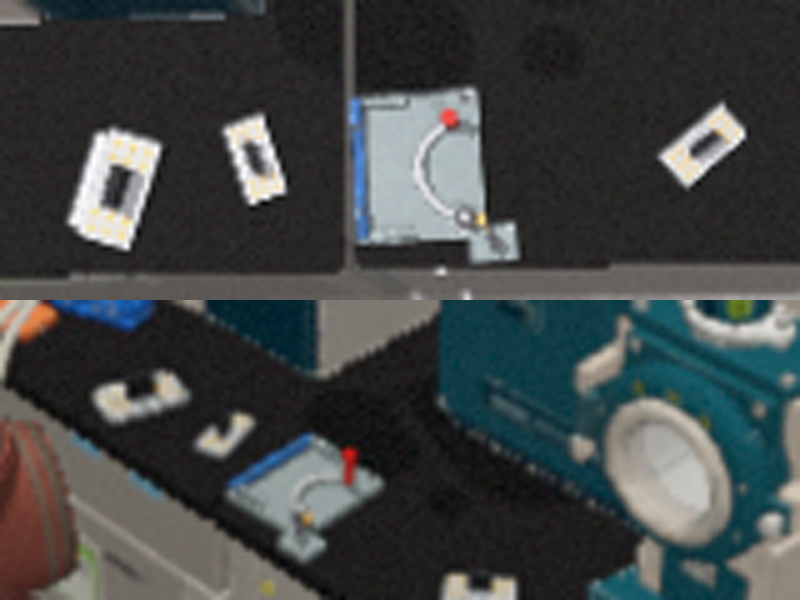

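The carrier is the largest frame, at top (168,203). Its plain white slide strip is on its left (+y) side. The other two frames, at (196,197) and (286,193), are decoys. The blue edge is at top (217,198), the red knob at (235,189) and the pivot at (238,208). So the holder axes lie nearly along the world axes.

```bash
cat > m.py <<'E'
from h import *
def blob(d,w,c,r):
    m=np.zeros(w.shape); cv2.circle(m,(int(c[0]),int(c[1])),r,1,-1); w=w*m
    return w
def cen(w):
    y,x=np.mgrid[:w.shape[0],:w.shape[1]]; s=w.sum(); c=np.array([(w*x).sum(),(w*y).sum()])/s
    dx,dy=x-c[0],y-c[1]; C=np.array([[(w*dx*dx).sum(),(w*dx*dy).sum()],[(w*dx*dy).sum(),(w*dy*dy).sum()]])/s
    return c,np.linalg.eigh(C)[1][:,1],s
def knob(d,p,z):
    I=d["img"].astype(float); w=I[:,:,0]-np.maximum(I[:,:,1],I[:,:,2])-40
    c,_,s=cen(blob(d,np.clip(w,0,80),proj(d,p),14)); return ray(d,c,z),c,s
E
python3 - <<'E'
from m import *
for n in("top","scene"):
    d=cam(n); I=d["img"].astype(float); r,g,b=I[:,:,0],I[:,:,1],I[:,:,2]
    w=np.clip(b-r-60,0,60); c,v,s=cen(blob(d,w,proj(d,(.49,.185,.02)),20))
    p=ray(d,c,.02); q=ray(d,c+8*v,.02)-ray(d,c-8*v,.02); print(n,"bar",c,p,"xdir deg",np.degrees(np.arctan2(q[1],q[0]))%180,s)
    k,c,s=knob(d,(.515,.12,.03),.044 if n=="top" else .028); print("knob",k,c,s)
    V=I.min(2); cp=proj(d,(.469,.361,.01))
    w=((V>110)*1.); w=blob(d,w,cp,22 if n=="top" else 18)
    lab=cv2.connectedComponents(w.astype(np.uint8))[1]
    pts=np.argwhere(w>0)[:,::-1].astype(np.float32)
    W=np.array([ray(d,x,.008)[:2] for x in pts],np.float32); hull=cv2.convexHull(W)
    rect=cv2.minAreaRect(W); print("plate",rect,cv2.boxPoints(rect).round(3).tolist())
    m=np.zeros(w.shape,np.uint8); cv2.fillConvexPoly(m,cv2.convexHull(pts.astype(int)),1); m=cv2.erode(m,np.ones((3,3)))
    c,v,s=cen(m*np.clip(90-I.max(2),0,60)); q=ray(d,c+3*v,.02)-ray(d,c-3*v,.02)
    print("grip",c,ray(d,c,.02),np.degrees(np.arctan2(q[1],q[0]))%180,s)
E
```

```text
top bar [216.32800365 197.74143444] [0.48352153 0.18502594 0.02      ] xdir deg 2.742345337829846 2189.0
knob [0.51412699 0.11863653 0.044     ] [234.31757755 188.05022157] 677.0
plate ((0.45911574363708496, 0.36805614829063416), (0.0486670657992363, 0.11026661843061447), 72.10850524902344) [[0.39899998903274536, 0.3619999885559082], [0.5040000081062317, 0.328000009059906], [0.5189999938011169, 0.37400001287460327], [0.414000004529953, 0.40799999237060547]]
grip [164.75700483 209.87149758] [0.44327453 0.37010927 0.02      ] 157.39098790596947 2070.0
scene bar [233.76830399 186.78683967] [0.47955725 0.18223644 0.02      ] xdir deg 1.5410703248956281 1079.0
knob [0.52140478 0.12270401 0.028     ] [249.40972222 187.0922619 ] 1008.0
plate ((0.4503827393054962, 0.3195931315422058), (0.1448763608932495, 0.09578831493854523), 69.51240539550781) [[0.3799999952316284, 0.2680000066757202], [0.4699999988079071, 0.23499999940395355], [0.5210000276565552, 0.3709999918937683], [0.4309999942779541, 0.40400001406669617]]
grip [210.72558647 180.95090016] [0.43406114 0.29051075 0.02      ] 166.94093198641906 9165.0
```

Run:
```python
from m import *
t=cam("top"); s=cam("scene")
# knob by two views (mid height)
kt=knob(t,(.515,.12,.03),.03)[1]; ks=knob(s,(.515,.12,.03),.03)[1]
for z in(.022,.028,.034,.04): print(z,ray(t,kt,z)[:2].round(4),ray(s,ks,z)[:2].round(4))
I=t["img"].astype(float); k=4
U=cv2.resize(I[180:222,150:186],None,fx=k,fy=k,interpolation=cv2.INTER_CUBIC)
w=(U.min(2)>100).astype(np.uint8); n,lab,st,_=cv2.connectedComponentsWithStats(w); j=1+st[1:,4].argmax(); print(st[j])
pts=np.argwhere(lab==j)[:,::-1]; P=(pts+.5)/k-.5+[150,180]
W=np.array([ray(t,x,.008)[:2] for x in P],np.float32); rc=cv2.minAreaRect(W); print(rc,cv2.boxPoints(rc).round(4).tolist())
m=np.zeros(w.shape,np.uint8); cv2.fillConvexPoly(m,cv2.convexHull(pts.astype(np.int32)),1); m=cv2.erode(m,np.ones((9,9)))
c,v,sm=cen(m*np.clip(90-U.max(2),0,50)); c=(c+.5)/k-.5+[150,180]; q=ray(t,c+3*v,.02)-ray(t,c-3*v,.02)
print("grip",c,ray(t,c,.02),np.degrees(np.arctan2(q[1],q[0])))
# block edges
U=cv2.resize(I[175:225,205:250],None,fx=k,fy=k,interpolation=cv2.INTER_CUBIC); w=((U.min(2)>105)).astype(np.uint8)
for nm,line in (("right",[(max(np.flatnonzero(w[r])),r) for r in range(60,140) if w[r].any()]),("top",[(c,min(np.flatnonzero(w[:,c]))) for c in range(70,115) if w[:,c].any()])):
    L=np.array([ray(t,(np.array(x)+.5)/k-.5+[205,175],.01)[:2] for x in line],np.float32); l=cv2.fitLine(L,cv2.DIST_HUBER,0,.01,.01).ravel(); print(nm,l,np.degrees(np.arctan2(l[1],l[0])))
```

```text
0.022 [0.5171 0.12  ] [0.5269 0.1284]
0.028 [0.5163 0.1196] [0.5214 0.1226]
0.034 [0.5155 0.1193] [0.5158 0.1169]
0.04 [0.5147 0.1189] [0.5103 0.1111]
[  34   42   76   99 4457]
((0.47281062602996826, 0.36388856172561646), (0.05148879438638687, 0.08352625370025635), 72.81681060791016) [[0.4253000020980835, 0.3515999913215637], [0.5051000118255615, 0.3269999921321869], [0.5202999711036682, 0.37610000371932983], [0.4404999911785126, 0.4007999897003174]]
grip [168.10659252 201.93204878] [0.4716231  0.35835291 0.02      ] 163.93355667310405
right [0.99779224 0.0664129  0.4825715  0.09800353] 3.8079813
top [ 0.00887974 -0.9999606   0.5358267   0.148568  ] -89.49122
```

```bash
python3 -m creep '[[[-1.5,-1.2,0],[0,0,0],0],[[-3,-2.5,0],[0,0,0],0],[[-3,-2.5,0],[0,0,0],0],[[-3,-2.5,0],[0,0,0],0],[[-3,-2.5,0],[0,0,0],0],[[-3,-2.5,0],[0,0,0],0],[[-3,-2.5,0],[0,0,0],0],[[-3,-2.5,0],[0,0,0],0],[[-3,-2.5,0],[0,0,0],0],[[-3,-2.5,0],[0,0,0],0],[[-3,-2.5,0],[0,0,0],0],[[-3,-2.5,0],[0,0,0],0]]'; python3 -m creep '[[[-3,-2.5,0],[0,0,0],0],[[-3,-2.5,0],[0,0,0],0],[[-3,-2.5,0],[0,0,0],0],[[-3,-2,2],[0,0,0],0],[[-1,-0.4,2],[0,0,0],0],[[0,0,2],[0,0,0],0],[[0,0,2],[0,0,0],0],[[0,0,1],[0,0,0],0],[[0,0,0],[0,0,0],0],[[0,0,0],[0,0,0],0]]'
```

```text
time_s: 1.6
tcp_pos: [0.412, 0.2521, 0.2229]
ee_rot: [0.0, 0.111, 0.994, 0.0]
wrist_force: [0.9, 0.6, -1.1]
gripper_width: 0.0439
grasp_force: 0.0
time_s: 2.6
tcp_pos: [0.5164, 0.1283, 0.1333]
ee_rot: [0.0, 0.111, 0.994, 0.0]
wrist_force: [-0.1, -0.0, 1.5]
gripper_width: 0.0431
grasp_force: 0.0
```

```bash
python3 -m creep '[[[-0.1,-1,2],[0,0,0],0],[[0,0,2],[0,0,0],0],[[0,0,2],[0,0,0],0],[[0,0,2],[0,0,0],0],[[0,0,1.5],[0,0,0],0],[[0,0,0.8],[0,0,0],0],[[0,0,0],[0,0,0],0],[[0,0,0],[0,0,0],0]]'
python3 - <<'E'
from m import *
t=cam("top"); s=cam("scene")
print(knob(t,(.515,.12,.03),.03),knob(s,(.515,.12,.03),.03))
a=cv2.resize(t["img"][165:225,165:265],None,fx=5,fy=5,interpolation=cv2.INTER_CUBIC)
b=cv2.resize(s["img"][155:215,190:290],None,fx=5,fy=5,interpolation=cv2.INTER_CUBIC)
cv2.imwrite("pics/c2.png",np.vstack([a,b])[:,:,::-1])
E
```

```text
time_s: 3.4
tcp_pos: [0.5156, 0.1183, 0.0304]
ee_rot: [0.001, 0.111, 0.994, 0.0]
wrist_force: [-0.2, -0.7, 0.2]
gripper_width: 0.0439
grasp_force: 0.0
(array([0.54303828, 0.11830592, 0.03      ]), array([234.56067856, 180.57155285]), np.float64(2299.0)) (array([0.51577937, 0.11643665, 0.03      ]), array([249.47694038, 187.85714286]), np.float64(889.0))
```

View pics/c2.png

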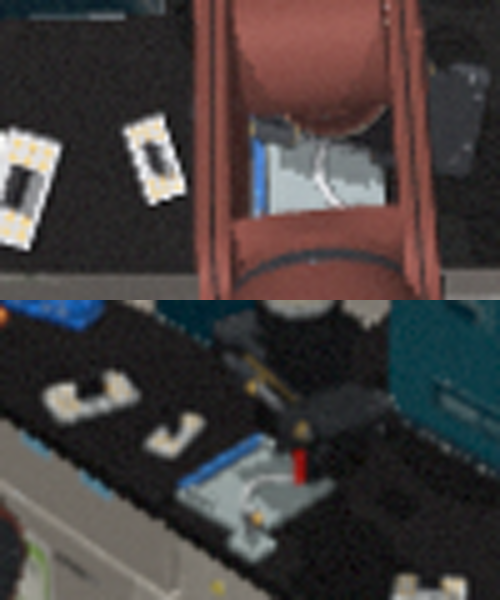

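The scene crop shows the fingers straddling the red knob at crop pixel (300,465). I'll now swing it open about the pivot.

```bash
python3 -m creep '[[[-0.17,-0.54,0],[0,0,0.08],0],[[-0.17,-0.54,0],[0,0,0.08],0],[[-0.17,-0.54,0],[0,0,0.08],0],[[-0.17,-0.54,0],[0,0,0.08],0],[[-0.17,-0.54,0],[0,0,0.08],0],[[-0.17,-0.54,0],[0,0,0.08],0],[[-0.17,-0.54,0],[0,0,0.08],0],[[-0.17,-0.54,0],[0,0,0.08],0],[[-0.17,-0.54,0],[0,0,0.08],0],[[-0.17,-0.54,0],[0,0,0.08],0],[[-0.17,-0.54,0],[0,0,0.08],0],[[-0.17,-0.54,0],[0,0,0.08],0]]'; python3 -m creep '[[[-0.17,-0.54,0],[0,0,0.08],0],[[-0.17,-0.54,0],[0,0,0.08],0],[[-0.17,-0.54,0],[0,0,0.08],0],[[-0.17,-0.54,0],[0,0,0.08],0],[[0,0,0],[0,0,0],0],[[0,0,0],[0,0,0],0],[[0,0,0],[0,0,0],0],[[0,0,0],[0,0,0],0]]'
python3 - <<'E'
from m import *
s=cam("scene");print(knob(s,(.47,.046,.03),.03))
E
```

```text
time_s: 4.7
tcp_pos: [0.4931, 0.0568, 0.0307]
ee_rot: [0.001, 0.559, 0.829, 0.001]
wrist_force: [0.8, -0.4, -0.8]
gripper_width: 0.0439
grasp_force: 0.4
time_s: 5.5
tcp_pos: [0.4734, 0.0448, 0.0298]
ee_rot: [0.0, 0.682, 0.731, 0.0]
wrist_force: [-0.3, -1.1, -1.1]
gripper_width: 0.0432
grasp_force: 0.0
(array([0.47255843, 0.04215933, 0.03      ]), array([254.18211382, 199.28780488]), np.float64(1230.0))
```

```bash
python3 -m creep '[[[0,0,-1.5],[0,0,0],0],[[0,0,-3],[0,0,0],0],[[0,0,-3],[0,0,0],0],[[0,0,-3],[0,0,0],0],[[2,0.2,-1],[0,0,-0.05],0],[[3.9,0.25,0],[0,0,0],0],[[3.9,0.25,0],[0,0,0],0],[[3.9,0.25,0],[0,0,0],0],[[3.9,0.25,0],[0,0,0],0],[[3.9,0.25,0],[0,0,0],0],[[3.9,0.25,0],[0,0,0],0],[[3.9,0.2,0],[0,0,0],0]]'; python3 -m creep '[[[2,0.1,0],[0,0,-0.1],0],[[0,0,0],[0,0,-0.12],0],[[0,0,0],[0,0,-0.12],0],[[0,0,0],[0,0,-0.12],0],[[0,0,0],[0,0,-0.12],0],[[0,0,0],[0,0,-0.12],0],[[0,0,0],[0,0,-0.12],0],[[0,0,0],[0,0,-0.12],0],[[0,0,0],[0,0,-0.12],0],[[0,0,0],[0,0,-0.1],0],[[0,0,0],[0,0,0],0],[[0,0,0],[0,0,0],0]]'
python3 - <<'E'
from m import *
from m import *
t=cam("top"); s=cam("scene")
print(knob(t,(.47,.044,.044),.04)[:2],knob(s,(.47,.044,.03),.03)[:2])
a=cv2.resize(t["img"][165:225,145:245],None,fx=5,fy=5,interpolation=cv2.INTER_CUBIC)
b=cv2.resize(s["img"][155:215,180:280],None,fx=5,fy=5,interpolation=cv2.INTER_CUBIC)
cv2.imwrite("pics/c3.png",np.vstack([a,b])[:,:,::-1])
E
```

```text
time_s: 6.75
tcp_pos: [0.4581, 0.3396, 0.1444]
ee_rot: [0.0, 0.664, 0.748, -0.0]
wrist_force: [-0.0, -0.9, 0.9]
gripper_width: 0.0433
grasp_force: 0.0
time_s: 7.95
tcp_pos: [0.4569, 0.3579, 0.1444]
ee_rot: [-0.0, 0.147, 0.989, -0.0]
wrist_force: [-0.9, 0.7, -0.4]
gripper_width: 0.0436
grasp_force: 0.0
(array([0.47236421, 0.04474181, 0.04      ]), array([255.39595051, 199.51181102])) (array([0.4732764 , 0.04249727, 0.03      ]), array([254.24479541, 199.18234027]))
```

View pics/c3.png

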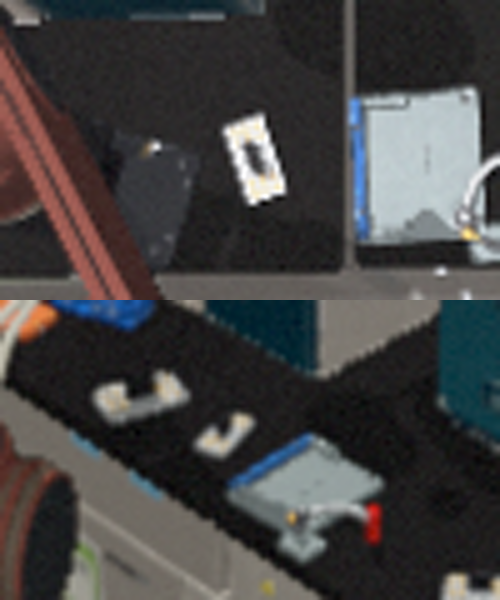

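The arm stays open: the red knob is at about (374,520) in the lower (scene) half of the crop. The carrier lies under the gripper, clear in the scene view. I'll go down on it.

```bash
python3 -m creep '[[[-0.7,0.25,2],[0,0,0],0],[[-0.7,0.25,2.5],[0,0,0],0],[[0,0,2.5],[0,0,0],0],[[0,0,2.5],[0,0,0],0],[[0,0,1.7],[0,0,0],0],[[0,0,1],[0,0,0],0],[[0,0,0.8],[0,0,0],0],[[0,0,0.2],[0,0,0],0],[[0,0,0],[0,0,0],0]]'; python3 -m creep '[[[0,0,0],[0,0,0],-1],[[0,0,0],[0,0,0],-1],[[0,0,0],[0,0,0],-1],[[0,0,0],[0,0,0],-1],[[0,0,0],[0,0,0],-1],[[0,0,0],[0,0,0],-1],[[0,0,0],[0,0,0],-1]]'
python3 - <<'E'
from m import *
r=robot.read_state(); print(r["tcp_pos"],r["ee_rot"],r["wrist_force"],r["wrist_torque"])
E
```

```text
time_s: 8.95
tcp_pos: [0.4722, 0.3588, 0.013]
ee_rot: [0.0, 0.146, 0.989, 0.0]
wrist_force: [-0.2, -0.1, -0.1]
gripper_width: 0.0433
grasp_force: 0.0
time_s: 9.65
tcp_pos: [0.472, 0.3588, 0.0127]
ee_rot: [0.0, 0.146, 0.989, 0.0]
wrist_force: [-1.0, -0.3, 1.4]
gripper_width: 0.0098
grasp_force: 30.0
[0.47199004 0.35877736 0.01274806] [1.29773220e-04 1.45873825e-01 9.89303183e-01 1.49729707e-04] [-1.01532998 -0.26005139  1.44499995] [ 0.03223528  0.0177452  -0.00088906]
```

```bash
python3 -m creep '[[[0,0,-0.5],[0,0,0],-1],[[0,0,-1.5],[0,0,0],-1],[[0,0,-2],[0,0,0],-1],[[0,0,-2],[0,0,0],-1],[[0,0,-1.5],[0,0,-0.11],-1],[[0,0,-0.5],[0,0,-0.11],-1],[[0,0,0],[0,0,-0.11],-1],[[0,0,0],[0,0,0],-1],[[0,0,0],[0,0,0],-1]]'
python3 - <<'E'
from m import *
t=cam("top"); s=cam("scene"); I=t["img"].astype(float); k=4
U=cv2.resize(I[175:225,205:250],None,fx=k,fy=k,interpolation=cv2.INTER_CUBIC); w=(U.min(2)>100).astype(np.uint8)
def fit(nm,line):
    L=np.array([ray(t,(np.array(x)+.5)/k-.5+[205,175],.01)[:2] for x in line],np.float32); l=cv2.fitLine(L,cv2.DIST_HUBER,0,.01,.01).ravel(); print(nm,l.round(4),np.degrees(np.arctan2(l[1],l[0])))
fit("right",[(max(np.flatnonzero(w[r,:165])),r) for r in range(45,115)])
fit("top",[(c,min(np.flatnonzero(w[:,c]))) for c in range(65,112)])
fit("bot",[(c,max(np.flatnonzero(w[:,c]))) for c in range(40,90)])
for d in(t,s):
    J=d["img"].astype(float); b=np.clip(J[:,:,2]-J[:,:,0]-60,0,60)*(J[:,:,2]>J[:,:,1]+25); c,v,_=cen(blob(d,b,proj(d,(.484,.185,.02)),17)); q=ray(d,c+8*v,.02)-ray(d,c-8*v,.02); print("bar",ray(d,c,.02),np.degrees(np.arctan2(q[1],q[0])))
a=cv2.resize(t["img"][165:225,145:265],None,fx=5,fy=5,interpolation=cv2.INTER_CUBIC)
b=cv2.resize(s["img"][145:205,180:300],None,fx=5,fy=5,interpolation=cv2.INTER_CUBIC)
cv2.imwrite("pics/c4.png",np.vstack([a,b])[:,:,::-1])
E
```

```text
time_s: 10.55
tcp_pos: [0.4718, 0.3586, 0.093]
ee_rot: [0.0, -0.017, 1.0, 0.0]
wrist_force: [1.6, 0.2, -2.1]
gripper_width: 0.0096
grasp_force: 30.0
right [0.9943 0.1067 0.4923 0.0964] 6.1243157
top [ 0.0261 -0.9997  0.5362  0.1484] -88.50342
bot [0.0178 0.9998 0.3885 0.1767] 88.97734
bar [0.49033154 0.1852195  0.02      ] -176.9583150237842
bar [0.48636695 0.1823706  0.02      ] -178.12353330584432
```

View pics/c4.png

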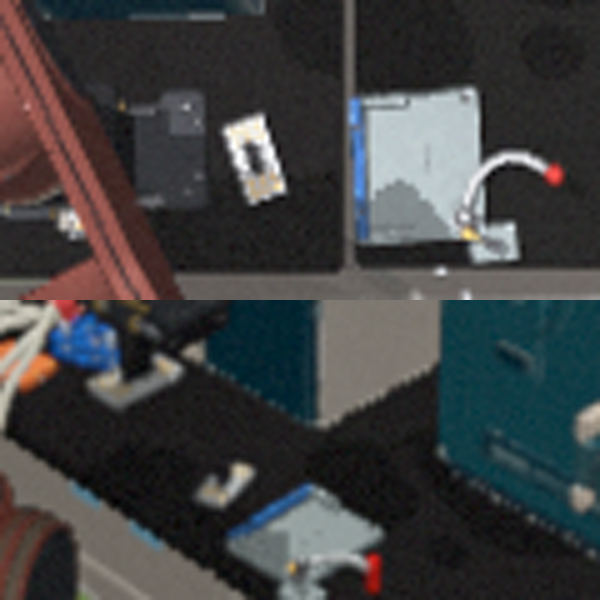

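```bash
python3 -m creep '[[[-0.05,-1.15,0],[0,0,0],-1],[[-0.05,-2.15,0],[0,0,0],-1],[[-0.05,-2.15,0],[0,0,0],-1],[[-0.05,-2.15,0],[0,0,0],-1],[[-0.05,-2.15,0],[0,0,0],-1],[[-0.05,-2.15,0],[0,0,0],-1],[[-0.05,-2.15,0],[0,0,0],-1],[[-0.05,-2.15,0],[0,0,0],-1],[[-0.05,-2.15,0],[0,0,0],-1],[[-0.05,-2.15,0],[0,0,0],-1],[[-0.05,-1,0],[0,0,-0.015],-1],[[0,0,0],[0,0,0],-1]]'; python3 -m creep '[[[0,0,1.5],[0,0,0],-1],[[0,0,1.5],[0,0,0],-1],[[0,0,1],[0,0,0],-1],[[0,0,0.5],[0,0,0],-1],[[0,0,0],[0,0,0],-1]]'
python3 - <<'E'
from m import *
t=cam("top"); s=cam("scene"); r=robot.read_state(); print(r["tcp_pos"],r["ee_rot"],r["wrist_force"])
a=cv2.resize(t["img"][170:220,190:270],None,fx=6,fy=6,interpolation=cv2.INTER_CUBIC)
b=cv2.resize(s["img"][160:210,200:280],None,fx=6,fy=6,interpolation=cv2.INTER_CUBIC)
cv2.imwrite("pics/c5.png",np.vstack([a,b])[:,:,::-1])
E
```

```text
time_s: 11.85
tcp_pos: [0.4852, 0.1421, 0.0924]
ee_rot: [-0.0, -0.025, 1.0, -0.0]
wrist_force: [-0.5, -0.2, -2.5]
gripper_width: 0.0099
grasp_force: 30.0
time_s: 12.35
tcp_pos: [0.4847, 0.1441, 0.0468]
ee_rot: [-0.001, -0.026, 1.0, -0.0]
wrist_force: [0.5, -0.3, -1.9]
gripper_width: 0.0097
grasp_force: 30.0
[0.48564292 0.14416344 0.04792307] [ 2.32012799e-04 -2.61513377e-02  9.99657968e-01  2.10135212e-05] [-0.33874685 -1.46832241 -1.41448723]
```

View pics/c5.png

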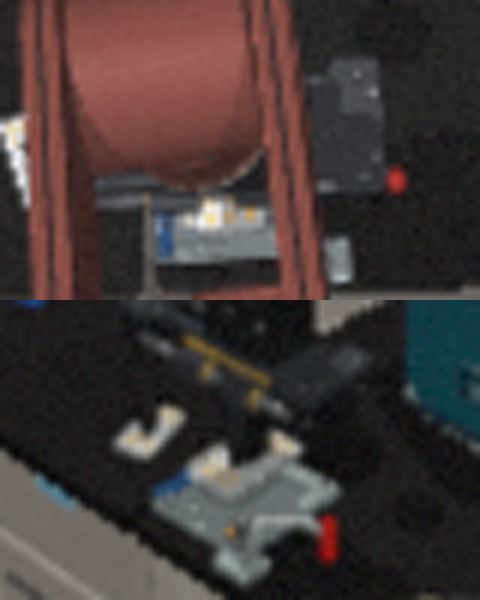

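The carrier hovers level over the bed. Its near end is at crop (225,228) in the top view, and the slide side faces the blue edge. I'll lower it gently.

```bash
python3 -m creep '[[[0,0,0.8],[0,0,0],-1],[[0,0,0.7],[0,0,0],-1],[[0,0,0.4],[0,0,0],-1],[[0,0,0.2],[0,0,0],-1],[[0,0,0],[0,0,0],-1],[[0,0,0],[0,0,0],-1]]'
python3 - <<'E'
from m import *
t=cam("top"); I=t["img"].astype(float); print([ (r,I[r,222:234].max(1 if 0 else None).round()) for r in range(200,216)])
print(I[200:216,224:232].mean((1,2)).round())
for x in(.440,.445,.45): print(x,proj(t,(x,.135,.019)))
print(proj(t,(.4295,.135,.01)))
E
python3 -m creep '[[[0,0,0.05],[0,0,0],-1],[[0,0,0.05],[0,0,0],-1],[[0,0,0.05],[0,0,0],-1],[[0,0,0],[0,0,0],-1]]'
```

```text
time_s: 13.05
tcp_pos: [0.4854, 0.144, 0.0266]
ee_rot: [0.0, -0.026, 1.0, 0.0]
wrist_force: [-0.2, -0.1, -1.9]
gripper_width: 0.0096
grasp_force: 30.0
[(200, np.float64(83.0)), (201, np.float64(104.0)), (202, np.float64(72.0)), (203, np.float64(141.0)), (204, np.float64(227.0)), (205, np.float64(232.0)), (206, np.float64(242.0)), (207, np.float64(234.0)), (208, np.float64(174.0)), (209, np.float64(133.0)), (210, np.float64(136.0)), (211, np.float64(187.0)), (212, np.float64(151.0)), (213, np.float64(120.0)), (214, np.float64(44.0)), (215, np.float64(55.0))]
[ 55.  56.  54.  93. 138. 164. 177. 181. 158. 117. 125. 144. 124.  78.
  37.  41.]
0.44 [230.39396696 209.60890535]
0.445 [230.38056732 208.21482819]
0.45 [230.36717906 206.82193466]
[230.59668445 212.7353221 ]
time_s: 13.5
tcp_pos: [0.4853, 0.144, 0.025]
ee_rot: [-0.0, -0.026, 1.0, -0.0]
wrist_force: [0.3, 0.0, -2.6]
gripper_width: 0.0097
grasp_force: 30.0
```

```bash
python3 -m creep '[[[0.1,0,0.05],[0,0,0],-1],[[0,0,0.05],[0,0,0],-1],[[0,0,0.05],[0,0,0],-1],[[0,0,0],[0,0,0],-1],[[0,0,0],[0,0,0],-1]]'; python3 -m creep '[[[0,0,0.05],[0,0,0],-1],[[0,0,0],[0,0,0],-1],[[0,0,0],[0,0,0],-1]]';python3 -m creep '[[[0,0,0.05],[0,0,0],-1],[[0,0,0],[0,0,0],-1],[[0,0,0],[0,0,0],-1]]'
```

```text
time_s: 14.0
tcp_pos: [0.4843, 0.1439, 0.0235]
ee_rot: [-0.0, -0.026, 1.0, 0.0]
wrist_force: [-0.4, -0.3, -1.7]
gripper_width: 0.0099
grasp_force: 30.0
time_s: 14.3
tcp_pos: [0.4843, 0.1439, 0.023]
ee_rot: [-0.0, -0.026, 1.0, -0.0]
wrist_force: [-0.9, -0.2, -1.1]
gripper_width: 0.0094
grasp_force: 30.0
time_s: 14.6
tcp_pos: [0.4844, 0.1439, 0.0227]
ee_rot: [0.0, -0.026, 1.0, 0.0]
wrist_force: [-1.9, 0.7, 0.7]
gripper_width: 0.0097
grasp_force: 30.0
```

```bash
cat > ok.py <<'E'
import sys
from cell import robot
f=robot.read_state(); print(f["tcp_pos"].round(4),f["wrist_force"].round(1)); sys.exit(f["wrist_force"][1]<-2.5)
E
python3 -m creep '[[[0,0,-0.05],[0,0,0],-1],[[0,0.05,0],[0,0,0],-1],[[0,0.05,0],[0,0,0],-1],[[0,0.05,0],[0,0,0],-1],[[0,0.05,0],[0,0,0],-1],[[0,0.05,0],[0,0,0],-1],[[0,0.05,0],[0,0,0],-1],[[0,0.05,0],[0,0,0],-1],[[0,0.05,0],[0,0,0],-1],[[0,0,0],[0,0,0],-1]]' && python3 ok.py && python3 -m creep '[[[0,0.03,0],[0,0,0],-1],[[0,0.03,0],[0,0,0],-1],[[0,0,0],[0,0,0],-1]]' >/dev/null && python3 ok.py && python3 -m creep '[[[0,0.03,0],[0,0,0],-1],[[0,0.03,0],[0,0,0],-1],[[0,0,0],[0,0,0],-1]]' >/dev/null && python3 ok.py && python3 -m creep '[[[0,0.03,0],[0,0,0],-1],[[0,0.03,0],[0,0,0],-1],[[0,0,0],[0,0,0],-1]]' >/dev/null && python3 ok.py && python3 -m creep '[[[0,0.03,0],[0,0,0],-1],[[0,0.03,0],[0,0,0],-1],[[0,0,0],[0,0,0],-1]]' >/dev/null && python3 ok.py
```

```text
time_s: 15.6
tcp_pos: [0.4841, 0.148, 0.0231]
ee_rot: [0.0, -0.026, 1.0, -0.0]
wrist_force: [-0.2, -0.8, -1.6]
gripper_width: 0.01
grasp_force: 30.0
[0.4841 0.148  0.0231] [-0.2 -0.8 -1.6]False
```

```bash
sed -i 's/sys.exit(\(.*\))$/sys.exit(int(\1))/' ok.py
python3 -m creep '[[[0,0.03,0],[0,0,0],-1],[[0,0.03,0],[0,0,0],-1],[[0,0,0],[0,0,0],-1]]' >/dev/null && python3 ok.py && python3 -m creep '[[[0,0.03,0],[0,0,0],-1],[[0,0.03,0],[0,0,0],-1],[[0,0,0],[0,0,0],-1]]' >/dev/null && python3 ok.py && python3 -m creep '[[[0,0.03,0],[0,0,0],-1],[[0,0.03,0],[0,0,0],-1],[[0,0,0],[0,0,0],-1]]' >/dev/null && python3 ok.py && python3 -m creep '[[[0,0.03,0],[0,0,0],-1],[[0,0.03,0],[0,0,0],-1],[[0,0,0],[0,0,0],-1]]' >/dev/null && python3 ok.py && python3 -m creep '[[[0,0.03,0],[0,0,0],-1],[[0,0.03,0],[0,0,0],-1],[[0,0,0],[0,0,0],-1]]' >/dev/null && python3 ok.py && python3 -m creep '[[[0,0.03,0],[0,0,0],-1],[[0,0.03,0],[0,0,0],-1],[[0,0,0],[0,0,0],-1]]' >/dev/null && python3 ok.py && python3 -m creep '[[[0,0.03,0],[0,0,0],-1],[[0,0.03,0],[0,0,0],-1],[[0,0,0],[0,0,0],-1]]' >/dev/null && python3 ok.py
```

```text
[0.4841 0.1485 0.023 ] [-0.7  0.3 -2.2]
[0.4841 0.1491 0.0231] [-0.   0.7 -2. ]
[0.4841 0.1498 0.023 ] [ 0.5 -0.3 -1.6]
[0.484  0.1503 0.0231] [-0.  -0.8 -2.2]
[0.484  0.1509 0.023 ] [ 0.1 -0.4 -2.2]
[0.4839 0.1515 0.023 ] [ 0.6 -0.5 -1. ]
[0.4839 0.1522 0.0231] [-0.1 -0.3 -1.1]
```

```bash
python3 -m creep '[[[0,0.03,0],[0,0,0],-1],[[0,0.03,0],[0,0,0],-1],[[0,0,0],[0,0,0],-1]]' >/dev/null && python3 ok.py && python3 -m creep '[[[0,0.03,0],[0,0,0],-1],[[0,0.03,0],[0,0,0],-1],[[0,0,0],[0,0,0],-1]]' >/dev/null && python3 ok.py && python3 -m creep '[[[0,0.03,0],[0,0,0],-1],[[0,0.03,0],[0,0,0],-1],[[0,0,0],[0,0,0],-1]]' >/dev/null && python3 ok.py && python3 -m creep '[[[0,0.03,0],[0,0,0],-1],[[0,0.03,0],[0,0,0],-1],[[0,0,0],[0,0,0],-1]]' >/dev/null && python3 ok.py && python3 -m creep '[[[0,0.03,0],[0,0,0],-1],[[0,0.03,0],[0,0,0],-1],[[0,0,0],[0,0,0],-1]]' >/dev/null && python3 ok.py && python3 -m creep '[[[0,0.03,0],[0,0,0],-1],[[0,0.03,0],[0,0,0],-1],[[0,0,0],[0,0,0],-1]]' >/dev/null && python3 ok.py && python3 -m creep '[[[0,0.03,0],[0,0,0],-1],[[0,0.03,0],[0,0,0],-1],[[0,0,0],[0,0,0],-1]]' >/dev/null && python3 ok.py
```

```text
[0.4839 0.1527 0.0231] [-0.4 -0.3 -1.4]
[0.4838 0.1531 0.023 ] [ 0.  -1.4 -1.9]
[0.4838 0.1533 0.0231] [-1.1 -5.6 -0.3]
```

```bash
python3 -m creep '[[[0,0,0],[0,0,0],-1]]' >/dev/null; python3 ok.py; python3 -m creep '[[[0,0.02,0],[0,0,0],-1],[[0,0,0],[0,0,0],-1]]' >/dev/null ; python3 ok.py;  python3 -m creep '[[[0,0,0],[0,0,0],-1]]' >/dev/null; python3 ok.py; python3 -c "
from cell import robot; r=robot.read_state(); print(r['wrist_torque'],r['ee_rot'])"
```

```text
[0.4838 0.1533 0.0231] [-0.2 -4.9 -0.7]
[0.4838 0.1533 0.0231] [-0.9 -6.3  0.7]
[0.4838 0.1533 0.0231] [-1.2 -6.5  0.4]
[-1.05379308  0.16118661 -0.06793409] [-1.45389514e-04 -2.61558348e-02  9.99657639e-01 -6.75846186e-04]
```

```bash
python3 -m creep '[[[0,0.02,0],[0,0,0],-1],[[0,0.02,0],[0,0,0],-1],[[0,0,0],[0,0,0],-1]]' >/dev/null ; python3 ok.py;  for i in 1 2 3; do python3 -m creep '[[[0,0,0],[0,0,0],-1],[[0,0,0],[0,0,0],-1]]' >/dev/null; python3 ok.py; done
```

```text
[0.4838 0.1533 0.0231] [ 0.1 -8.3  1.7]
[0.4838 0.1533 0.0231] [-0.5 -7.2 -0.1]
[0.4838 0.1533 0.0231] [-1.  -7.9  0.7]
[0.4838 0.1533 0.0231] [-1.2 -8.   0.7]
```

```bash
python3 -m creep '[[[0,0.02,-0.01],[0,0,0],-1],[[0,0.02,0],[0,0,0],-1],[[0,0,0],[0,0,0],-1]]' >/dev/null ; python3 ok.py;  for i in 1 2 3 4; do python3 -m creep '[[[0,0,0],[0,0,0],-1],[[0,0,0],[0,0,0],-1]]' >/dev/null; python3 ok.py; done
```

```text
[0.4838 0.1533 0.0232] [ 0.5 -8.   0.4]
[0.4838 0.1534 0.0232] [-1.  -8.   0.8]
[0.4838 0.1533 0.0231] [ -0.4 -10.2   0.1]
[0.4838 0.1533 0.0231] [-0.1 -8.9 -0.5]
[0.4838 0.1533 0.0232] [-0.  -9.2  0.3]
```

```bash
python3 -m creep '[[[0,0.03,0],[0,0,0],-1],[[0,0,0],[0,0,0],-1]]' >/dev/null ; python3 ok.py;  for i in 1 2 3 4; do python3 -m creep '[[[0,0,0],[0,0,0],-1],[[0,0,0],[0,0,0],-1]]' >/dev/null; python3 ok.py; done; python3 -c "
from cell import robot; r=robot.read_state(); print(r['wrist_torque'],r['ee_rot'],r['time_s'])"
```

```text
[0.4838 0.1534 0.0232] [-0.6 -9.9  0.1]
[0.4838 0.1534 0.0232] [ -1.2 -10.7   0.5]
[0.4838 0.1534 0.0232] [ -0.4 -10.5   0.6]
[0.4838 0.1534 0.0232] [-0.9 -9.9 -0.1]
[0.4838 0.1534 0.0232] [-0.8 -9.8  0.9]
[-1.90584611  0.09055967 -0.05325946] [-2.21398267e-04 -2.62817352e-02  9.99653373e-01 -1.53447486e-03] 22.0
```

About 10 N held for a full second. Now I'll ease off, set down, release and rise.

```bash
python3 -m creep '[[[0,-0.04,0.03],[0,0,0],-1],[[0,0,0],[0,0,0],-1],[[0,0,0],[0,0,0],-0.4],[[0,0,0],[0,0,0],-0.4],[[0,0,0],[0,0,0],-0.4],[[0,0,0],[0,0,0],-0.4],[[0,0,0],[0,0,0],-0.4],[[0,0,0],[0,0,0],-0.4]]'; python3 -m creep '[[[0,0,-0.5],[0,0,0],-0.4],[[0,0,-1.5],[0,0,0],-0.4],[[0,0,-2.5],[0,0,0],-0.4],[[0,0,-2.5],[0,0,0],-0.4],[[0,0,-2.5],[0,0,0],0],[[0,0,-1],[0,0,0],0],[[0,0,0],[0,0,0],0],[[0,0,0],[0,0,0],0]]'
```

```text
time_s: 22.8
tcp_pos: [0.4838, 0.155, 0.0229]
ee_rot: [0.0, -0.026, 1.0, 0.0]
wrist_force: [-0.1, 0.8, 0.0]
gripper_width: 0.0263
grasp_force: 0.0
time_s: 23.6
tcp_pos: [0.4833, 0.1547, 0.127]
ee_rot: [-0.0, -0.026, 1.0, -0.0]
wrist_force: [0.4, 0.1, -1.5]
gripper_width: 0.0425
grasp_force: 0.0
```

```bash
python3 -m creep '[[[0.4,-1.75,0],[0,0,0],-0.3],[[0.4,-2.75,0],[0,0,0],-0.3],[[0.4,-2.75,0],[0,0,0],-0.3],[[0.4,-2.75,0],[0,0,0],-0.3],[[0,-1,0],[0,0,0],-0.3],[[0,0,0],[0,0,0.12],-0.3],[[0,0,0],[0,0,0.12],-0.3],[[0,0,0],[0,0,0.12],-0.3],[[0,0,0],[0,0,0.12],-0.3],[[0,0,0],[0,0,0.12],-0.3],[[0,0,0],[0,0,0.12],-0.3],[[0,0,0],[0,0,0.12],-0.3]]'; python3 -m creep '[[[0,0,0],[0,0,0.12],-0.3],[[0,0,0],[0,0,0.12],-0.3],[[0,0,0],[0,0,0.12],-0.3],[[0,0,0],[0,0,0.12],-0.3],[[0,0,0],[0,0,0.12],-0.3],[[0,0,0],[0,0,0.11],-0.3],[[0,0,0],[0,0,0],-0.3],[[0,0,0],[0,0,0],-0.3]]'
python3 - <<'E'
from m import *
t=cam("top"); s=cam("scene"); r=robot.read_state(); print(r["tcp_pos"],r["ee_rot"],r["gripper_width"],r["time_s"])
print(knob(s,(.472,.044,.03),.03)[:2])
a=cv2.resize(t["img"][170:220,190:270],None,fx=6,fy=6,interpolation=cv2.INTER_CUBIC)
b=cv2.resize(s["img"][160:210,200:280],None,fx=6,fy=6,interpolation=cv2.INTER_CUBIC)
cv2.imwrite("pics/c6.png",np.vstack([a,b])[:,:,::-1])
E
```

```text
time_s: 24.8
tcp_pos: [0.4728, 0.0447, 0.1264]
ee_rot: [-0.001, 0.386, 0.922, -0.0]
wrist_force: [-0.6, -0.2, 0.3]
gripper_width: 0.0304
grasp_force: 0.0
time_s: 25.6
tcp_pos: [0.4731, 0.0445, 0.127]
ee_rot: [-0.001, 0.68, 0.733, -0.0]
wrist_force: [-0.6, 0.4, -0.2]
gripper_width: 0.0305
grasp_force: 0.0
[0.4732673  0.04429497 0.12733961] [-3.68788549e-04  6.80023367e-01  7.33190310e-01 -2.32701198e-04] 0.03047743110687288 25.7
(array([0.47344785, 0.04267357, 0.03      ]), array([254.24447612, 199.14754098]))
```

View pics/c6.png

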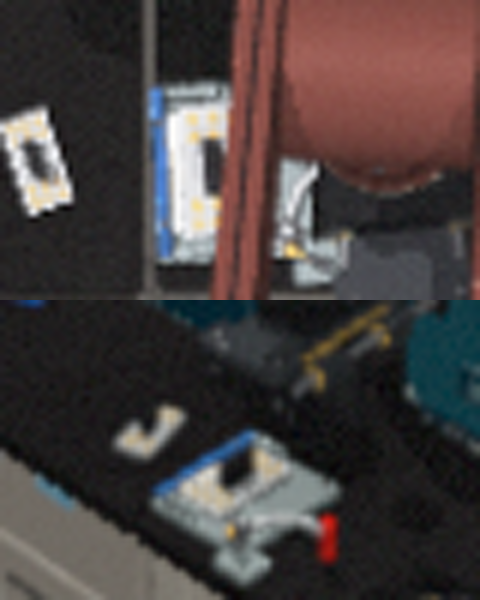

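The carrier lies home between the cheeks with its slide against the blue bar, at crop (160,170). The knob is under the gripper at crop (328,535). I'll go down and swing the arm back.

```bash
python3 -m creep '[[[0,0,2],[0,0,0],-0.3],[[0,0,2.5],[0,0,0],-0.3],[[0,0,2.5],[0,0,0],-0.3],[[0,0,1.5],[0,0,0],-0.3],[[0,0,1.2],[0,0,0],-0.3],[[0,0,0],[0,0,0],-0.3]]'; python3 -m creep '[[[0.2,0.53,0],[0,0,-0.08],-0.3],[[0.2,0.53,0],[0,0,-0.08],-0.3],[[0.2,0.53,0],[0,0,-0.08],-0.3],[[0.2,0.53,0],[0,0,-0.08],-0.3],[[0.2,0.53,0],[0,0,-0.08],-0.3],[[0.2,0.53,0],[0,0,-0.08],-0.3],[[0.2,0.53,0],[0,0,-0.08],-0.3],[[0.2,0.53,0],[0,0,-0.08],-0.3],[[0.1,0.27,0],[0,0,-0.04],-0.3],[[0,0,0],[0,0,0],-0.3]]'
python3 - <<'E'
from m import *
s=cam("scene"); k=knob(s,(.505,.09,.03),.03)[0]; r=k[:2]-[.4458,.1091]; print(k,np.hypot(*r),"joint",.0855+.049-np.arctan2(r[1],r[0]))
E
```

```text
time_s: 26.3
tcp_pos: [0.4721, 0.0442, 0.0292]
ee_rot: [-0.001, 0.681, 0.733, -0.001]
wrist_force: [-0.3, 0.3, 0.5]
gripper_width: 0.0304
grasp_force: 0.0
time_s: 27.3
tcp_pos: [0.5089, 0.0761, 0.0315]
ee_rot: [0.0, 0.397, 0.918, 0.0]
wrist_force: [-1.6, 0.2, -0.9]
gripper_width: 0.0307
grasp_force: 0.5
[0.49059466 0.05391147 0.03      ] 0.07107977789137826 joint 1.0234822916235198
```

```bash
python3 -m creep '[[[0.1,0.27,0],[0,0,-0.04],-0.3],[[0.1,0.27,0],[0,0,-0.04],-0.3],[[0.1,0.27,0],[0,0,-0.04],-0.3],[[0.1,0.27,0],[0,0,-0.04],-0.3],[[0.1,0.27,0],[0,0,-0.04],-0.3],[[0.1,0.27,0],[0,0,-0.04],-0.3],[[0,0,0],[0,0,0],-0.3],[[0,0,0],[0,0,0],-0.3]]'; python3 -m creep '[[[0.1,0.27,0],[0,0,-0.04],-0.3],[[0.1,0.27,0],[0,0,-0.04],-0.3],[[0,0,0],[0,0,0],-0.3],[[0,0,0],[0,0,0],-0.3]]'
python3 - <<'E'
from m import *
s=cam("scene"); k=knob(s,(.515,.09,.03),.03)[0]; r=k[:2]-[.4458,.1091]; print(k,np.hypot(*r),"joint",.0855+.049-np.arctan2(r[1],r[0]))
p=robot.read_state()["tcp_pos"][:2]-[.4458,.1091]; print("tcp joint",.1345-np.arctan2(p[1],p[0]))
crop(s,200,160,280,210,6,"pics/c7.png")
E
```

```text
time_s: 28.15
tcp_pos: [0.5152, 0.0918, 0.0314]
ee_rot: [0.001, 0.286, 0.958, 0.0]
wrist_force: [0.6, 0.5, -0.3]
gripper_width: 0.0302
grasp_force: 0.0
time_s: 28.55
tcp_pos: [0.516, 0.0974, 0.031]
ee_rot: [0.0, 0.247, 0.969, 0.0]
wrist_force: [-0.5, 0.4, -0.4]
gripper_width: 0.0306
grasp_force: 0.0
[0.50043277 0.07521636 0.03      ] 0.06428717044220983 joint 0.6896454720260607
tcp joint 0.3001281202935586
```

View pics/c7.png

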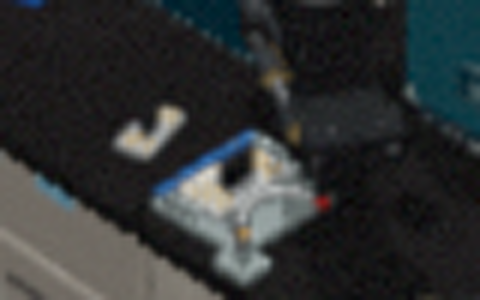

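Only the knob's lower end shows, at crop (322,203), and the arm lies against the carrier. With no contact force reading, I'll rise and check.

```bash
python3 -m creep '[[[0,0,-0.5],[0,0,0],-0.3],[[0,0,-1.5],[0,0,0],-0.3],[[0,0,-2.5],[0,0,0],-0.3],[[0,0,-2.5],[0,0,0],-0.3],[[0,0,-2.5],[0,0,0],-0.3],[[0,0,-2.5],[0,0,0],-0.3],[[0,-4,-1],[0,0,0],-0.3],[[0,-4,0],[0,0,0],-0.3],[[0,-4,0],[0,0,0],-0.3],[[0,-4,0],[0,0,0],-0.3],[[0,-4,0],[0,0,0],-0.3],[[0,-2,0],[0,0,0],-0.3]]'
python3 - <<'E'
from m import *
t=cam("top"); s=cam("scene")
for d in(t,s):
    k=knob(d,(.514,.098,.035),.035 if d is t else .03)[0]; r=k[:2]-[.4458,.1091]; print(k,np.hypot(*r),"joint",.1345-np.arctan2(r[1],r[0]))
a=cv2.resize(t["img"][170:220,190:270],None,fx=6,fy=6,interpolation=cv2.INTER_CUBIC)
b=cv2.resize(s["img"][160:210,200:280],None,fx=6,fy=6,interpolation=cv2.INTER_CUBIC)
cv2.imwrite("pics/c8.png",np.vstack([a,b])[:,:,::-1])
E
```

```text
time_s: 29.8
tcp_pos: [0.4098, -0.0979, 0.1623]
ee_rot: [0.001, 0.247, 0.969, -0.001]
wrist_force: [-0.3, 0.4, -0.3]
gripper_width: 0.0304
grasp_force: 0.0
[0.51402107 0.09354804 0.035     ] 0.06997126091871031 joint 0.3586340419685589
[0.51664467 0.09308572 0.03      ] 0.07263211174668664 joint 0.3568114707764177
```

View pics/c8.png

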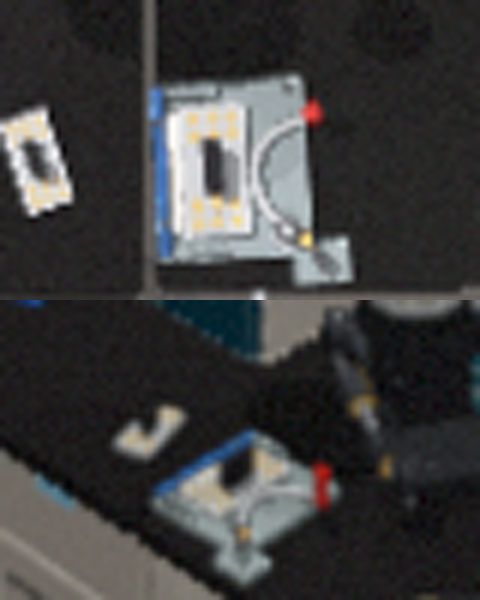

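The arm is shut on the carrier: the joint reads about 0.36 in both views, with the knob at crop (313,112). The carrier sits flush along the blue edge at crop (160,170), and the robot is clear of everything.

```bash
python3 -m creep '[[[0,0,0],[0,0,0],-0.3],[[0,0,0],[0,0,0],-0.3],[[0,0,0],[0,0,0],-0.3]]'; python3 -c "
from cell import robot; print(robot.hand_in())"
```

```text
time_s: 30.2
tcp_pos: [0.4113, -0.0949, 0.1611]
ee_rot: [0.0, 0.246, 0.969, 0.0]
wrist_force: [-0.8, -0.5, -0.2]
gripper_width: 0.0307
grasp_force: 0.0
the job is handed in; nothing more can be done
None
```

I pressed the carrier home with about 10 N for a second, shut the arm on it (joint about 0.36 rad, slide flush with the blue edge in the last view), and handed the job in at about 30 s; no verdict came back.

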